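Unlock the drilling jig and hold its drill plate up, level

ROBOT

A 6-joint arm with a two-finger parallel gripper is mounted at the origin on a cart in front of the work surface, level with it; the furniture and walls round the work are solid. World frame = base frame: x ahead of the robot, y to its left, z up, the work surface at z = 0. Lengths are in mm, angles in rad, forces in N, time in s.
With the tool pointing down it reaches from about 400 to 925 mm from the base axis. Payload 3.4 kg.
Tool frame: the origin (TCP) lies midway between the tips of the shut fingers; the grasp point (between the pads) lies robot.hold_point_z behind it (robot.hold_point_z is the distance from the TCP to the grasp point, in mm); z points along the fingers, y is the line along which they close (so a half turn about z gives the same grasp; the last joint's range is limited). The gripper opens to 85 mm and grips with 20 to 120 N. Pads are 22 mm wide; open, the fingers measure 114 mm over their backs; the gripper's body (76 mm by 85 mm) begins 54 mm behind the grasp point. The pads swing forward as they close: fully open they stand 13 mm farther back than shut.
Start: joints at [-0.073, 0.307, 1.506, -0, 1.328, -0.073], TCP at [575.005, -0.025, 231.305] pointing down, gripper open.
Joint ranges: [-3.12, 3.12], [-1.05, 2.28], [0.14, 2.33], [-1.42, 4.57], [0.1, 2.73], [-2.68, 2.68]. Speed limits (rad/s): [2.57, 2.57, 3.14, 3.14, 3.14, 3.14].

INTERFACE

Orientations are given as a unit quaternion [w, x, y, z].
In Python, from plant import robot, vision gives the robot as it stands (robot), with the cameras (vision).
- The arm moves only by the tool hand_motion, called after "Emit:" in YAML: its name, and indented under it one key for each argument. Schema: {"type":"object","properties":{"offsets":{"type":"array","items":{"type":"array","items":{"type":"number"},"minItems":7,"maxItems":7},"minItems":1,"maxItems":12},"force":{"type":"number"},"only":{"type":"string"},"quiet":{"type":"boolean"},"lines":{"type":"string"}},"required":["offsets"],"additionalProperties":false}. offsets is a list of rows, 1 to 12 of them, each of 7 numbers: dx, dy, dz in mm, then a rotation vector rx, ry, rz in rad, then the finger opening in mm; each row shifts and turns the commanded pose from where the row before left it, along the tool's axes as they then stand; what a row does not reach is not made up. A row lasts 1/8 s, in which the tool goes at most 62.5 mm and 0.188 rad, less where a joint would pass 70% of its speed; a pose out of reach is approached as far as the arm can. The fingers move at their own pace and stop on an object; force is the grip in N (left out, the last holds). Time passes only in rows, so rows that do not move let the fingers close. The tool returns the time, the measured TCP pose, the force, the opening and the grip force at its end. only (a regular expression) keeps the lines of the reply that match it, lines (a string "A,B") keeps lines A to B, and quiet returns only ok. Input that does not fit is refused with a message, and nothing moves.
- robot.state(): the state, without advancing time (a new reading comes with each control period).
- vision.capture(name): name is "scene" or "side" or "wrist"; returns the picture (384x512x3 uint8, red, green, blue); there is no depth.
- vision.camera_info(name): a dict with "intrinsics" (3x3 intrinsics, pixels), "D" ([k1, k2, p1, p2, k3] as OpenCV has them; the pictures are not rectified), "rvec" (rotation vector, rad) and "tvec" (3), from world to camera coordinates, as OpenCV has them. Camera axes: x right, y down, z forward; pixel columns grow to the right and rows downward; lengths in mm; the calibration is good to about 2 mm. A picture is of the moment at which its call begins: read the wrist's pose just before it. camera_info takes no time and is no camera call; for the wrist camera it gives the pose at the moment of the call.
- robot.hand_in(): hands the job in; it is judged then, once.
The state is a dict: "clock": time; "joint_pos": joint angles; "joint_velocities": joint speeds; "tau": joint torques, N m; "eef_pos": TCP position; "tool_rot": TCP orientation; "wrist_force": force on the tool from outside, world axes, zero at the start; "wrist_torque": the same for the moment, N m; "finger_gap": finger opening in mm; "grip_force": force on a finger pad.
Only numpy, scipy, OpenCV 4.12 (cv2) and the standard library are available. Lean on these libraries where they do the work, as an engineer would, in place of code of your own. Each camera call takes 0.05 s, during which the arm holds its last target. There are 200 camera calls.

TASK

The two brush heads in the drilling jig are drilled. Pull the jig's lock slide fully out by its red grip, then take the drill plate by its black bow handle, lift it straight up off its pins and finish while holding it steady and level about 10 cm above its seat, still over the jig, so that I can swap the blanks and have it set straight back down. Leave the slide pulled out, both blanks lying in the jig and everything else on the table undisturbed.

Things in the scene. Friction and masses are not known exactly. Their poses are not given: they have to be found in the camera images.
- jig: Drilling jig's wooden base, 240 x 172 x 18 mm, fixed on the table; spans x -152 to +88, y -86 to +86 mm round its origin on the table top. x runs along the jig from the red slide grip (-x) to the blanks' handles (+x), z up. A steel web and rests carry the plate 42 mm above the table; two 8 mm pins at x -92 and +4, y 0, stand 9 mm up into it. Blanks lie at y -37 and +37.
- plate_seat (a point): Point of the jig's base at (-44, 0, 42) mm of its frame: where the drill plate's origin is when the plate is seated on its pins.
- lock_slide (a joint): How far the blue lock slide is pulled out, m, along the jig's -x: 0 = fully in, 0.035 = outer stop; starts at 0 to 0.018. Its two notched lips (top 60 mm above the table) reach over lugs at the plate's sides; below 0.027 they block the lugs and the plate cannot rise. About 3 N of friction; stays where left.
- slide_grip (a point): Grip point of the lock slide, moves with it: red upright block, 16 mm (jig x) x 16 mm (jig y), on the slide's cross bar, 33 to 78 mm above the table. The point is on its middle line, 60 mm above the table; at slide 0 at x -147, y 0 mm of the jig. Pinch it across the 16 mm, from above.
- drill_plate: Loose aluminium drill plate, 124 (x) x 131 (y) x 10 mm, 0.3 to 0.55 kg, with two fields of small steel bushes and four side lugs; seated, its axes are the jig's. Origin at the centre of its underside; centre of mass under the handle's middle. 1 mm of play round each pin; free of the pins after 10 mm of lift.
- plate_handle (a point): Middle of the plate's black bow handle: bar 62 mm long (plate x), 16 mm wide (plate y), 14 mm high, on legs at x -26 and +26 mm. The point is the bar's centre, 43 mm above the plate's underside (85 mm above the table while seated); 26 mm of free room under the bar. Pinch it at its middle across the 16 mm, from above.
- near_blank: Wooden hair brush blank (the one nearer the robot), 228 x 56 x 22 mm, at y = -37 mm of the jig, its head under the plate and its handle sticking out to the jig's +x. Origin at the centre of its underside, 18 mm above the table, on the jig's base.
- far_blank: The same, the farther one, at y = +37 mm of the jig.
- wax_tin: Bystander: round green tin, 86 mm across, 30 mm high, behind and left of the jig.
- tape_measure: Bystander: yellow tape measure, 37 x 69 x 63 mm, at the right end of the table.
- sanding_block: Bystander: cork sanding block, 64 x 108 x 31 mm, at the right end of the table.

How it is judged:
By the outcome, as a careful person would: the job done as asked, in the order asked, and still so for the second after the job is handed in, while the arm keeps its last pose, push and grip.
It also fails if it takes over 45 s, if anything falls off the work surface, if the arm or the gripper's body presses on something with over 40 N, if the wrist force passes 120 N, or if a joint passes its speed limit or range.

## Working session

There is one attempt and no reset: what is moved stays moved. The work goes in short steps, Python scripts to look and compute and a tool call to move; the robot and the scene stay as the last step left them, time stands still between calls to the robot, and variables do not carry over. Pictures are saved under pics/ and viewed, at most 10 in all, crops included, and the job is handed in when it is done.

```bash
ls; mkdir -p pics; python3 - <<'E'
from plant import robot, vision
import cv2
s=robot.state();print(s['eef_pos'],s['tool_rot'],s['finger_gap'],robot.hold_point_z)
for n in("scene","side"):
    cv2.imwrite(f"pics/{n}0.png",vision.capture(n)[:,:,::-1])
    c=vision.camera_info(n);print(n,c)
E
```

```text
pics
plant.py
[5.74311163e+02 2.43095461e-02 2.30376806e+02] [-7.73495721e-04  7.07105059e-01  7.07107756e-01 -6.76603504e-04] 85.19262928693513 18.700000000000003
scene {'intrinsics': array([[367.57437288,   0.        , 252.43294246],
       [  0.        , 367.57437288, 190.50618031],
       [  0.        ,   0.        ,   1.        ]]), 'D': array([-0.04095627,  0.        ,  0.        ,  0.        ,  0.        ]), 'rvec': array([ 2.25316313, -0.63874026,  0.29312898]), 'tvec': array([-381.95823123,  323.00017842,  606.81409066])}
side {'intrinsics': array([[425.36408229,   0.        , 256.59312838],
       [  0.        , 425.36408229, 190.45875345],
       [  0.        ,   0.        ,   1.        ]]), 'D': array([-0.0867664,  0.       ,  0.       ,  0.       ,  0.       ]), 'rvec': array([ 0.54240574, -2.61066158,  1.30785062]), 'tvec': array([ 543.6257117 ,   80.34013538, 1178.31298206])}
```

View pics/scene0.png

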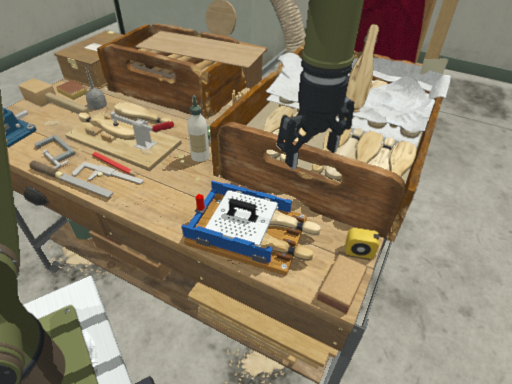

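View pics/side0.png

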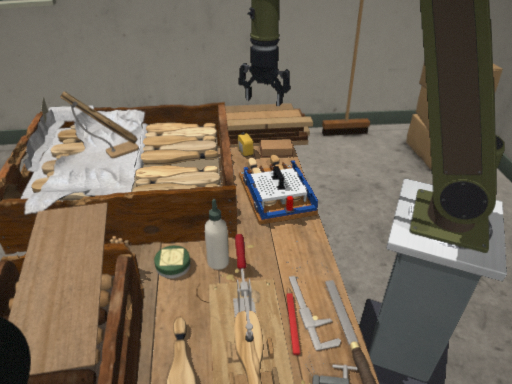

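The scene view shows the red grip at about (200,202) and the black handle at about (243,207). In the side view the grip is at about (290,203) and the handle at about (280,175). The jig's x axis points roughly along world -y. Next I'll mask both and triangulate.

```bash
cat > h.py <<'E'
import numpy as np, cv2
from plant import robot, vision
def ray(c,uv):
    R=cv2.Rodrigues(np.array(c['rvec']))[0]; t=np.array(c['tvec']).ravel()
    p=cv2.undistortPoints(np.array([[uv]],float),c['intrinsics'],c['D'])[0,0]
    d=R.T@np.r_[p,1]; return -R.T@t, d/np.linalg.norm(d)
def onz(c,uv,z):
    o,d=ray(c,uv); return o+d*(z-o[2])/d[2]
def tri(r):
    A=sum(np.eye(3)-np.outer(d,d) for o,d in r); b=sum((np.eye(3)-np.outer(d,d))@o for o,d in r)
    return np.linalg.solve(A,b)
def red(im):
    a=im.astype(int); return ((a[...,0]>110)&(a[...,1]<60)&(a[...,2]<60)).astype(np.uint8)
def black(im): return (im.max(2)<55).astype(np.uint8)
def blobs(m,box,amin=15):
    k=np.zeros_like(m);x0,y0,x1,y1=box;k[y0:y1,x0:x1]=m[y0:y1,x0:x1]
    n,l,s,c=cv2.connectedComponentsWithStats(k)
    return [(s[i].tolist(),c[i].round(1).tolist()) for i in range(1,n) if s[i][4]>=amin],l
E
python3 - <<'E'
from h import *
B={"scene":((190,190,212,218),(222,190,265,225)),"side":((280,192,300,212),(265,160,295,192))}
R={'r':[],'b':[]}
for n in B:
    im=cv2.imread(f"pics/{n}0.png")[:,:,::-1];c=vision.camera_info(n)
    for k,f,b in(('r',red,B[n][0]),('b',black,B[n][1])):
        bl=blobs(f(im),b)[0];print(n,k,bl)
        g=max(bl,key=lambda q:q[0][4]);R[k].append(ray(c,g[1]))
        print(onz(c,g[1],58 if k=='r' else 78).round(1))
for k in R:print(k,tri(R[k]).round(1))
print(vision.camera_info('wrist'))
E
```

```text
scene r [([196, 194, 9, 17, 105], [199.6, 202.1])]
[419.1 180.6  58. ]
scene b [([228, 199, 29, 22, 259], [242.0, 208.0])]
[482.8  97.1  78. ]
side r [([287, 196, 6, 15, 81], [289.4, 202.9])]
[417.7 184.1  58. ]
side b [([273, 167, 12, 22, 134], [278.4, 177.1])]
[478.  110.8  78. ]
r [419.  181.9  56.4]
b [483.3 101.4  72. ]
{'intrinsics': array([[282.43392092,   0.        , 254.80919613],
       [  0.        , 282.43392092, 192.99882797],
       [  0.        ,   0.        ,   1.        ]]), 'D': array([-0.06751779,  0.        ,  0.        ,  0.        ,  0.        ]), 'rvec': array([-2.82624298e+00, -8.76709489e-04,  2.74693695e-03]), 'tvec': array([-573.43290158,  -40.42576763,  380.26169814])}
```

Emit:
hand_motion:
  offsets:
    - [35, -31, 0, 0, 0, 0, 50]
    - [35, -31, 0, 0, 0, 0, 50]
    - [35, -31, 0, 0, 0, 0, 50]
    - [35, -31, 0, 0, 0, 0, 50]
    - [0, 0, 0, 0, 0, -0.168, 50]
    - [0, 0, 0, 0, 0, -0.168, 50]
    - [0, 0, 0, 0, 0, -0.168, 50]
    - [0, 0, 0, 0, 0, -0.168, 50]
    - [0, 0, 0, 0, 0, 0, 50]
  force: 40

```text
clock: 1.23
eef_pos: [450.6, 139.9, 231.0]
tool_rot: [-0.0, 0.435, 0.9, -0.0]
wrist_force: [0.3, 0.1, -0.3]
finger_gap: 50.2
grip_force: 0.0
```

```bash
python3 - <<'E'
from h import *
im=vision.capture('wrist');c=vision.camera_info('wrist');cv2.imwrite('pics/w1.png',im[:,:,::-1])
np.save('w1.npy',c,allow_pickle=True)
print(robot.state()['eef_pos'],robot.state()['tool_rot'])
E
```

```text
[450.71118313 139.92580099 231.03549042] [-2.82824074e-04  4.35839404e-01  9.00024382e-01 -2.12061269e-04]
```

View pics/w1.png

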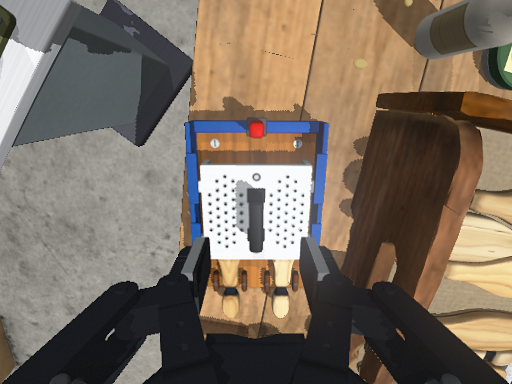

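The wrist view shows the jig square to the image. The red grip is at (257,129), the plate spans columns 200–312 and rows 165–258, and the handle is near (256,218). I'll measure yaw and positions from these.

```bash
python3 - <<'E'
from h import *
im=cv2.imread('pics/w1.png')[:,:,::-1];c=vision.camera_info('wrist')
bl,l=blobs(red(im),(240,115,275,145));print(bl)
m=(l>0);ys,xs=np.nonzero(m);print('red box',xs.min(),xs.max(),ys.min(),ys.max())
bl,l=blobs(black(im),(240,180,270,258),100);print(bl)
g=max(range(len(bl)),key=lambda i:bl[i][0][4])
for y in range(186,256,6):
    x=np.nonzero(black(im)[y,240:270])[0]+240; print(y,x.min() if len(x) else 0,x.max() if len(x) else 0,end='; ')
a=im.astype(int);w=((a.min(2)>150)&(a.max(2)-a.min(2)<30)).astype(np.uint8)
w=cv2.morphologyEx(w,cv2.MORPH_CLOSE,np.ones((15,15)))
k=np.zeros_like(w);k[155:268,190:320]=w[155:268,190:320]
ct=max(cv2.findContours(k,0,2)[0],key=cv2.contourArea)
P=np.array([onz(c,p[0]+.0,52)[:2] for p in ct],np.float32)
r=cv2.minAreaRect(P);print('\nplate',r)
# blue outer edges for yaw, left/right at rows
b=((a[...,2]>110)&(a[...,0]<60)&(a[...,1]<110))
for lo,hi,f in((182,204,min),(310,332,max)):
    E=[]
    for y in range(132,235,6):
        x=np.nonzero(b[y,lo:hi])[0]
        if len(x):E.append(onz(c,(f(x)+lo,y),60)[:2])
    E=np.array(E);v=cv2.fitLine(E.astype(np.float32),cv2.DIST_HUBER,0,.01,.01).ravel();print('edge',v,np.degrees(np.arctan2(v[1],v[0])),len(E))
print('red top',onz(c,(xs.mean(),(ys.min()+ys.max())/2),78))
E
```

```text
[([249, 121, 15, 17, 205], [256.0, 128.4])]
red box 249 263 121 137
[]Traceback (most recent call last):
  File "<stdin>", line 6, in <module>
ValueError: max() iterable argument is empty
```

```bash
python3 - <<'E'
from h import *
im=cv2.imread('pics/w1.png')[:,:,::-1];c=vision.camera_info('wrist')
a=im.astype(int)
print(a[215,244:268].sum(1)//3, a[182:262:3,256].sum(1)//3, a[116:142,256,0])
w=((a.min(2)>150)&(a.max(2)-a.min(2)<30)).astype(np.uint8)
w=cv2.morphologyEx(w,cv2.MORPH_CLOSE,np.ones((15,15)))
k=np.zeros_like(w);k[155:268,190:320]=w[155:268,190:320]
ct=max(cv2.findContours(k,0,2)[0],key=cv2.contourArea)
P=np.array([onz(c,p[0]+.0,52)[:2] for p in ct],np.float32)
r=cv2.minAreaRect(P);print('plate',r)
b=((a[...,2]>100)&(a[...,0]<70)&(a[...,1]<120))
for lo,hi,f in((182,204,min),(310,332,max)):
    E=[]
    for y in range(126,235,6):
        x=np.nonzero(b[y,lo:hi])[0]
        if len(x):E.append(onz(c,(f(x)+lo,y),60)[:2])
    E=np.array(E);v=cv2.fitLine(E.astype(np.float32),cv2.DIST_HUBER,0,.01,.01).ravel();print('edge',v,np.degrees(np.arctan2(v[1],v[0])),len(E))
print('red top',onz(c,(256,127),78),'handle mid z92',onz(c,(256,218),92))
E
```

```text
[175 174 175 177 151  92  67  74  77  80  81  84  86  88  92  96  93  85
  71 189 245 250 251 252] [249 251 133  78  78  78  77  81  90  89  88  86  86  85  82  80  80  78
  76  77  74  72  71  61 243 243 122] [124 105  73  75 100 120 126 173 212 223 232 237 237 238 240 239 238 239
 238 231 218 181 163 192 191 191]
plate ((483.8380126953125, 98.59442138671875), (137.35169982910156, 124.7055435180664), 38.348262786865234)
edge [  0.61437017  -0.789018   394.7524      85.566475  ] -52.09383 19
edge [  0.5826438   -0.81272763 488.71063    217.94058   ] -54.36329 7
red top [417.32130782 183.41599189  78.        ] handle mid z92 [476.3444723  108.90215224  92.        ]
```

```bash
python3 - <<'E'
from h import *
c=vision.camera_info('wrist');s=robot.state()
from scipy.spatial.transform import Rotation as Ro
q=s['tool_rot'];T=Ro.from_quat([*q[1:],q[0]]).as_matrix()
f=lambda p:(T.T@(np.array(p)-s['eef_pos'])).round(1)
print('axes',T.round(3).tolist())
for n,uv,z in(('red',(256,129.5),78),('h0',(256,187.5),92),('h1',(255.5,251),92),('p0',(256,165),52),('pL',(200,180),52),('pR',(312,180),52),('p1',(256,258.5),52)):
    p=onz(c,uv,z);print(n,p.round(1),f(p))
print('plate c',f([483.84,98.59,52]))
E
```

```text
axes [[-0.62, 0.785, -0.001], [0.785, 0.62, -0.0], [0.0, -0.001, -1.0]]
red [418.9 181.4  78. ] [ 52.2   0.9 153.1]
h0 [455.  135.9  92. ] [ -5.9   0.9 139. ]
h1 [501.   76.9  92. ] [-80.6   0.5 139. ]
p0 [445.7 147.8  52. ] [  9.2   1.  179. ]
pL [404.9  92.6  52. ] [ -8.8 -65.2 179.1]
pR [508.8 174.8  52. ] [ -8.7  67.3 179. ]
p1 [522.6  50.8  52. ] [-114.5    1.3  179. ]
plate c [-53.    0.5 179. ]
```

Emit:
hand_motion:
  offsets:
    - [26, 0.4, 0, 0, 0, 0, 50]
    - [26, 0.4, 0, 0, 0, 0, 50]
    - [0, 0, 45, 0, 0, 0, 50]
    - [0, 0, 45, 0, 0, 0, 50]
    - [0, 0, 45, 0, 0, 0, 50]
    - [0, 0, 30, 0, 0, 0, 50]
    - [0, 0, 18, 0, 0, 0, 50]
    - [0, 0, 6, 0, 0, 0, 50]
    - [0, 0, 0, 0, 0, 0, 50]

```text
clock: 2.4
eef_pos: [419.4, 181.2, 42.3]
tool_rot: [-0.0, 0.435, 0.9, -0.0]
wrist_force: [-0.0, -0.1, -0.1]
finger_gap: 49.9
grip_force: 0.0
```

```bash
python3 - <<'E'
from h import *
im=vision.capture('wrist');cv2.imwrite('pics/w2.png',im[:,:,::-1])
E
```

```text
(no output)
```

View pics/w2.png

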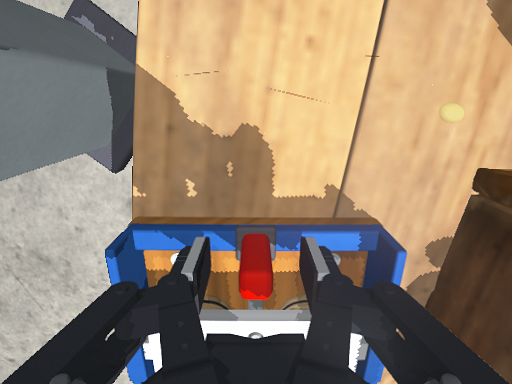

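The red grip (columns 240–272) sits centred between the pads (inner edges about 208 and 302). Now I'll close and pull.

Emit:
hand_motion:
  offsets:
    - [0, 0, 0, 0, 0, 0, 8]
    - [0, 0, 0, 0, 0, 0, 8]
    - [0, 0, 0, 0, 0, 0, 8]
    - [0, 0, 0, 0, 0, 0, 8]
  force: 50

```text
clock: 2.95
eef_pos: [419.7, 181.2, 43.1]
tool_rot: [0.0, 0.435, 0.901, 0.0]
wrist_force: [-1.4, -0.4, 5.6]
finger_gap: 15.1
grip_force: 49.0
```

Emit:
hand_motion:
  offsets:
    - [7, 0, 0, 0, 0, 0, 8]
    - [7, 0, 0, 0, 0, 0, 8]
    - [7, 0, 0, 0, 0, 0, 8]
    - [5, 0, 0, 0, 0, 0, 8]
    - [0, 0, 0, 0, 0, 0, 8]

```text
clock: 3.58
eef_pos: [403.5, 201.8, 43.2]
tool_rot: [0.001, 0.434, 0.901, 0.001]
wrist_force: [-0.6, -0.3, 5.5]
finger_gap: 14.8
grip_force: 49.2
```

Emit:
hand_motion:
  offsets:
    - [3, 0, 0, 0, 0, 0, 8]
    - [2, 0, 0, 0, 0, 0, 8]
    - [0, 0, 0, 0, 0, 0, 8]

```text
clock: 3.95
eef_pos: [400.7, 205.4, 43.2]
tool_rot: [0.001, 0.434, 0.901, 0.0]
wrist_force: [0.3, -1.4, 5.9]
finger_gap: 14.8
grip_force: 49.1
```

Emit:
hand_motion:
  offsets:
    - [2, 0, 0, 0, 0, 0, 8]
    - [0, 0, 0, 0, 0, 0, 8]

```text
clock: 4.2
eef_pos: [399.5, 206.9, 43.2]
tool_rot: [0.001, 0.434, 0.901, 0.0]
wrist_force: [0.3, -2.2, 6.3]
finger_gap: 15.3
grip_force: 49.2
```

Emit:
hand_motion:
  offsets:
    - [2, 0, 0, 0, 0, 0, 8]
    - [0, 0, 0, 0, 0, 0, 8]

```text
clock: 4.45
eef_pos: [399.0, 207.6, 43.1]
tool_rot: [0.002, 0.434, 0.901, -0.0]
wrist_force: [2.9, -7.5, 5.7]
finger_gap: 15.1
grip_force: 49.0
```

Emit:
hand_motion:
  offsets:
    - [2, 0, 0, 0, 0, 0, 8]
    - [0, 0, 0, 0, 0, 0, 8]

```text
clock: 4.7
eef_pos: [399.0, 207.6, 43.1]
tool_rot: [0.003, 0.433, 0.901, -0.001]
wrist_force: [8.0, -15.5, 4.3]
finger_gap: 15.0
grip_force: 48.9
```

Emit:
hand_motion:
  offsets:
    - [-2.5, 0, 0, 0, 0, 0, 8]
    - [0, 0, 0, 0, 0, 0, 50]
    - [0, 0, 0, 0, 0, 0, 50]
    - [0, 0, 0, 0, 0, 0, 50]
    - [0, 0, -20, 0, 0, 0, 50]
    - [0, 0, -40, 0, 0, 0, 50]
    - [0, 0, -50, 0, 0, 0, 50]
    - [0, 0, -55, 0, 0, 0, 50]
    - [-40, 0, 0, 0, 0, 0, 50]
    - [-50, 0, 0, 0, 0, 0, 50]
    - [0, 0, 0, 0, 0, 0, 50]

```text
clock: 6.08
eef_pos: [455.9, 135.9, 207.5]
tool_rot: [0.001, 0.436, 0.9, 0.0]
wrist_force: [0.7, 0.3, 0.0]
finger_gap: 50.5
grip_force: 0.0
```

```bash
python3 - <<'E'
from h import *
s=robot.state();im=vision.capture('wrist');c=vision.camera_info('wrist');cv2.imwrite('pics/w3.png',im[:,:,::-1])
print(s['eef_pos'],s['tool_rot'])
E
```

```text
[455.88531926 135.91603188 207.48529033] [9.25852451e-04 4.35920570e-01 8.99984657e-01 1.29852601e-04]
```

View pics/w3.png

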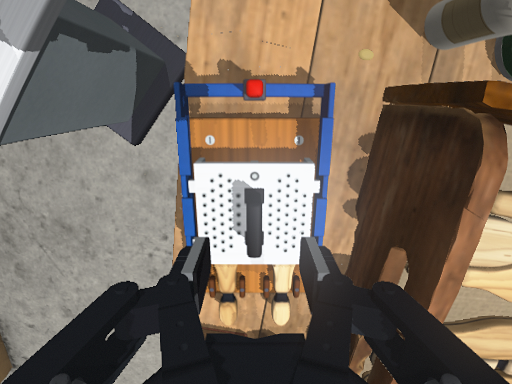

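The slide hit its hard stop: force rose with no further motion, and the lugs now show in the notches near (194,186) and (317,186). Red is at (255,88) and the handle spans about (246–263, 189–256). Now I'll locate the handle.

```bash
python3 - <<'E'
from h import *
from scipy.spatial.transform import Rotation as Ro
c=vision.camera_info('wrist');s=robot.state();q=s['tool_rot'];T=Ro.from_quat([*q[1:],q[0]]).as_matrix()
im=cv2.imread('pics/w3.png');g=im.astype(int).sum(2)//3
for y in(195,215,235,250):print(y,g[y,240:272].tolist())
print(g[180:268,254].tolist(), g[155:172,225].tolist(), g[255:272,205].tolist())
f=lambda uv,z:(T.T@(onz(c,uv,z)-s['eef_pos'])).round(1)
print(f((255,90.5),78),f((254.5,189),92),f((254.5,256),92),f((255,163),52),f((255,264.5),52))
print('old est', (T.T@(np.array([483.84,98.59,85])-s['eef_pos'])).round(1))
E
```

```text
195 [136, 169, 177, 182, 125, 79, 77, 78, 77, 78, 79, 80, 79, 80, 81, 81, 82, 82, 83, 83, 85, 93, 94, 82, 232, 254, 253, 249, 226, 141, 90, 118]
215 [129, 166, 177, 176, 177, 182, 120, 69, 72, 76, 79, 81, 83, 85, 88, 90, 93, 95, 96, 91, 83, 69, 231, 254, 252, 252, 252, 247, 200, 112, 82, 156]
235 [237, 214, 180, 175, 145, 83, 55, 59, 62, 65, 69, 70, 71, 74, 76, 79, 80, 84, 84, 78, 75, 71, 72, 118, 252, 254, 252, 252, 248, 238, 240, 248]
250 [251, 251, 251, 251, 252, 255, 214, 80, 48, 55, 59, 61, 63, 64, 67, 70, 72, 74, 74, 69, 61, 93, 238, 247, 249, 251, 251, 251, 251, 251, 251, 251]
[176, 235, 250, 252, 251, 252, 252, 239, 152, 78, 83, 82, 82, 81, 82, 81, 81, 81, 80, 81, 80, 80, 79, 82, 82, 83, 86, 90, 91, 91, 90, 89, 90, 88, 88, 88, 86, 86, 86, 84, 85, 85, 83, 82, 83, 81, 82, 81, 80, 78, 79, 79, 76, 77, 76, 76, 75, 75, 74, 74, 74, 72, 72, 71, 69, 69, 69, 69, 67, 67, 67, 66, 65, 65, 65, 62, 55, 112, 231, 246, 244, 242, 243, 240, 174, 130, 128, 129] [99, 99, 99, 100, 100, 98, 110, 133, 199, 247, 252, 251, 251, 251, 251, 251, 251] [25, 26, 26, 25, 27, 25, 25, 27, 25, 24, 25, 25, 26, 24, 27, 24, 24]
[ 89.6  -0.2 129.1] [-1.000e-01 -7.000e-01  1.151e+02] [-72.9  -0.7 115.1] [ 16.7  -0.2 155.1] [-1.084e+02 -1.000e-01  1.551e+02]
old est [-48.5  -0.6 122.1]
```

Emit:
hand_motion:
  offsets:
    - [-24, -0.3, 0, 0, 0, 0, 50]
    - [-23, -0.3, 0, 0, 0, 0, 50]
    - [0, 0, 45, 0, 0, 0, 50]
    - [0, 0, 45, 0, 0, 0, 50]
    - [0, 0, 30, 0, 0, 0, 50]
    - [0, 0, 15, 0, 0, 0, 50]
    - [0, 0, 5, 0, 0, 0, 50]
    - [0, 0, 0, 0, 0, 0, 50]

```text
clock: 7.12
eef_pos: [482.2, 101.2, 67.3]
tool_rot: [-0.0, 0.434, 0.901, -0.0]
wrist_force: [-0.1, -0.7, -0.5]
finger_gap: 49.7
grip_force: 0.0
```

```bash
python3 - <<'E'
from h import *
im=vision.capture('wrist');cv2.imwrite('pics/w4.png',im[:,:,::-1])
E
```

```text
(no output)
```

View pics/w4.png

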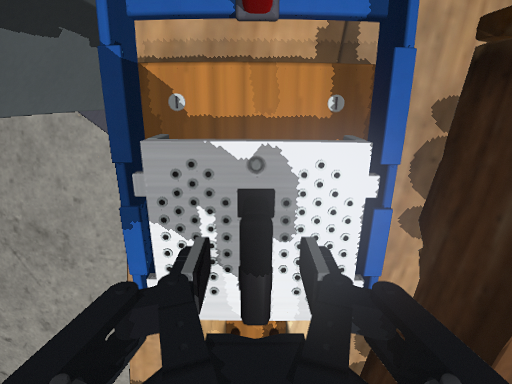

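The handle (columns about 239–272) is centred between the pads (208 and 302). Before gripping I'll check its position along the jig.

```bash
python3 - <<'E'
from h import *
from scipy.spatial.transform import Rotation as Ro
c=vision.camera_info('wrist');s=robot.state();q=s['tool_rot'];T=Ro.from_quat([*q[1:],q[0]]).as_matrix()
g=cv2.imread('pics/w4.png').astype(int).sum(2)//3
print(s['eef_pos'],g[184:226,256].tolist(),g[310:332,256].tolist(),g[132:148,225].tolist())
f=lambda uv,z:(T.T@(onz(c,uv,z)-s['eef_pos'])).round(1)
print(f((256,217),92),f((256,324),92),f((225,140),52),f((256,190),78),f((256,164),52))
E
```

```text
[482.6840319  101.11082352  67.7162855 ] [149, 149, 148, 147, 109, 40, 45, 46, 47, 46, 46, 44, 42, 43, 43, 41, 41, 41, 40, 41, 40, 38, 40, 39, 41, 38, 40, 40, 41, 40, 38, 36, 39, 36, 38, 39, 38, 38, 40, 40, 38, 37] [32, 34, 33, 34, 34, 33, 32, 33, 33, 33, 34, 31, 33, 32, 24, 71, 108, 116, 114, 104, 101, 101] [75, 74, 74, 75, 75, 74, 81, 100, 123, 195, 243, 239, 238, 238, 238, 239]
[ 30.    0.2 -24.3] [-31.3   0.3 -24.3] [ 59.4 -17.   15.7] [ 38.4   0.2 -10.3] [45.8  0.3 15.7]
```

Emit:
hand_motion:
  offsets:
    - [-1.5, 0.2, 0, 0, 0, 0, 50]
    - [0, 0, 0, 0, 0, 0, 8]
    - [0, 0, 0, 0, 0, 0, 8]
    - [0, 0, 0, 0, 0, 0, 8]
    - [0, 0, 0, 0, 0, 0, 8]
    - [0, 0, 0, 0, 0, 0, 8]
  force: 80

```text
clock: 7.92
eef_pos: [484.0, 99.5, 68.0]
tool_rot: [0.0, 0.435, 0.901, 0.0]
wrist_force: [-0.6, 0.2, 7.1]
finger_gap: 14.4
grip_force: 78.7
```

Emit:
hand_motion:
  offsets:
    - [0, 0, -2, 0, 0, 0, 8]
    - [0, 0, -3, 0, 0, 0, 8]
    - [0, 0, 0, 0, 0, 0, 8]

```text
clock: 8.3
eef_pos: [483.5, 99.5, 72.2]
tool_rot: [-0.0, 0.434, 0.901, -0.0]
wrist_force: [0.1, 0.8, -3.6]
finger_gap: 14.8
grip_force: 78.0
```

Emit:
hand_motion:
  offsets:
    - [0, 0, -4, 0, 0, 0, 8]
    - [0, 0, -5, 0, 0, 0, 8]
    - [0, 0, -10, 0, 0, 0, 8]
    - [0, 0, -15, 0, 0, 0, 8]
    - [0, 0, -17, 0, 0, 0, 8]
    - [0, 0, -17, 0, 0, 0, 8]
    - [0, 0, -14, 0, 0, 0, 8]
    - [0, 0, -9, 0, 0, 0, 8]
    - [0, 0, -4, 0, 0, 0, 8]
    - [0, 0, 0, 0, 0, 0, 8]
    - [0, 0, 0, 0, 0, 0, 8]
    - [0, 0, 0, 0, 0, 0, 8]

```text
clock: 9.8
eef_pos: [483.3, 99.5, 166.8]
tool_rot: [-0.001, 0.434, 0.901, -0.0]
wrist_force: [0.2, -0.3, -3.9]
finger_gap: 14.6
grip_force: 78.1
```

```bash
python3 - <<'E'
from h import *
for n in('scene','wrist'):
    im=vision.capture(n)[:,:,::-1]
    if n=='scene': im=cv2.resize(im[130:300,130:390],None,fx=2,fy=2)
    else: im=cv2.resize(im,None,fx=.9,fy=.9)
    cv2.imwrite(f'pics/{n}5.png',im)
s=robot.state();print(s['eef_pos'],s['wrist_force'],s['wrist_torque'],s['tool_rot'])
E
```

```text
[483.47219121  99.49591866 166.92933694] [ 0.03454198  0.1781021  -2.59225415] [ 0.01127415 -0.00100552 -0.04198229] [-3.48030392e-04  4.34440530e-01  9.00700425e-01 -2.22236625e-04]
```

View pics/scene5.png

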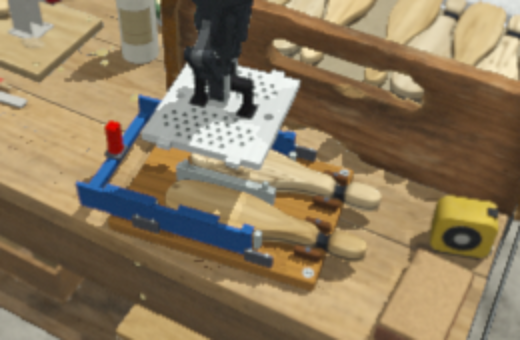

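View pics/wrist5.png

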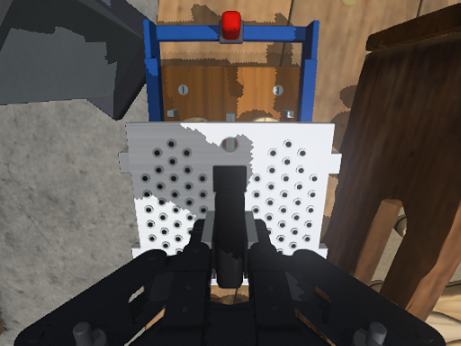

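The plate is raised about 99 mm, level and over the jig. Both blanks are lying in place, the slide is out at the red grip (114,135 in the crop), and the tape measure and sanding block haven't moved.

Emit:
hand_motion:
  offsets:
    - [0, 0, -0.5, 0, 0, 0, 8]
    - [0, 0, 0, 0, 0, 0, 8]
    - [0, 0, 0, 0, 0, 0, 8]

```text
clock: 10.28
eef_pos: [483.7, 99.5, 167.8]
tool_rot: [0.0, 0.434, 0.901, -0.0]
wrist_force: [-0.3, -0.9, -4.1]
finger_gap: 14.4
grip_force: 78.1
```

```bash
python3 -c "
from plant import robot, vision
print(robot.hand_in())"
```

```text
the job is handed in; nothing more can be done
None
```

The job is handed in, with no verdict returned: the lock slide is pulled out to its stop, the drill plate is held level about 10 cm above its seat over the jig, and both blanks are lying in the jig.

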